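# Wipe the fixture plate clear and set its vacuum dial

## Task

Get the fixture ready for the next part: pick up the scraper block by its handle and wipe the three loose metal offcuts over the open far edge of the white plate, so that all of them drop into the chip tray joined to it; touch the offcuts with nothing but the scraper. Then stand the scraper back upright on its rubber mat and let go of it, and only after that turn the dial on the grey control box until its pointer is at the one long mark. Leave everything else on the bench where it is.

Things in the scene. Friction and masses are not known exactly. Their poses are not given: they have to be found in the camera images.
- fixture: Fixture fixed to the bench: aluminium block with a white plastic top, a grey sheet-steel chip tray joined to its +x side (far from the robot). Origin at bench height under the plate's centre, z up. Plate: x -100 to +100, y -130 to +130 mm, top at z = 45 mm. Along both y sides a strip 24 mm wide stands 14 mm above the plate: 212 mm clear between them. The near (-x) and far (+x) edges are open.
- plate_center (a point): Centre of the white plate's top face. At the start no part of an offcut lies nearer than 57 mm to the plate's near (-x) edge, nor more than 83 mm to either side of its middle line.
- tray_center (a point): Centre of the chip tray's inner floor, 4 mm above the bench. In the fixture's frame the tray reaches x 100 to 222 mm, y -130 to +130 mm; its walls end 30 mm above the bench, 15 mm lower than the plate, so the scraper may stick out over it.
- scraper: Scraper, loose, about 0.3 kg, standing on its mat. A grey block 32 mm thick (x), 176 mm long (y), 24 mm tall, with a wooden handle upright on its middle: 22 mm thick (x), 60 mm wide (y), from 24 to 92 mm above the sole. Origin at the centre of the sole, z up. Both long sides are alike. Grasp the handle from above across its 22 mm thickness.
- mat: Black rubber mat fixed on the bench, 130 mm (its x) by 230 mm (its y), 4 mm thick, the scraper's place. Origin at the centre of its underside. It lies at the robot's left or right; the control box is on the other side.
- chip_bar: Loose dark steel offcut, a straight bar 60 x 18 x 10 mm, 35 g, lying flat on the plate at the start. Origin at the centre of its underside.
- chip_ell: Loose dark steel offcut, L-shaped, about 44 x 44 mm in legs 16 mm wide and 10 mm thick, 35 g, flat on the plate at the start. Origin at about the middle of the L's outline, at its underside. 
- chip_vee: Loose dark steel offcut, a shallow V about 60 mm long, legs 16 mm wide and 10 mm thick, 35 g, flat on the plate at the start. Origin near its middle, at its underside.
- control: Grey control box fixed to the bench, 130 x 130 mm, 60 mm tall, with the dial in the middle of its top. Origin at the centre of its underside. Round the dial are twelve flat black marks, one every 30 degrees: eleven short and one long and wide.
- dial (a joint): Dial angle (rad), growing clockwise seen from above. At angle q the pointer looks along the direction (pi - q) counter-clockwise from the control box's own x axis, so at 0 along its -x. At the long mark it reads 2.094. Starts between 0.7 and 1.5; friction about 0.05 N m; stays where it is left.
- dial_grip (a point): On the vertical axis of the black dial, over the box's centre, 86 mm above the bench, midway up its grip bar: 18 mm wide, about 65 mm long, along the pointer's direction, 71 to 101 mm above the bench, on a round skirt 74 mm across. The end that is slightly narrower and has a white line is the pointer; it looks along this frame's -x.
- dial_mark (a point): Middle of the long mark on the box's top face, 53 mm from the dial's axis.
- clamp: Bystander, to be left alone: toggle clamp with an upright red handle on an aluminium block, 130 x 70 mm, 150 mm tall. Origin at its underside.
- casting: Bystander, to be left alone: aluminium casting, 110 x 90 mm, 92 mm tall. Origin at its underside.
- wrench: Bystander, to be left alone: steel wrench, 170 mm long, lying flat. Origin at its underside.
- brush: Bystander, to be left alone: brush, 170 mm long, lying flat. Origin at its underside.
- oil: Bystander, to be left alone: white oil bottle, 60 mm across, 160 mm tall. Origin at its underside.
- bushing: Bystander, to be left alone: brass bushing, 80 mm across, 40 mm tall. Origin at its underside.
Not all that is in view belongs to the job. What is shaped like the control but orange is not meant.

How it is judged (in metres and radians):
On the way, in this order (a step that is already met when the one before it is completed fails the run):
1. all three offcuts wiped into the chip tray (x of chip_bar in the frame of fixture between 0.095 and 0.222 m and y of chip_bar in the frame of fixture between -0.13 and 0.13 m and z of each of chip_bar, chip_ell, chip_vee in the frame of fixture below 0.042 m and x of chip_ell in the frame of fixture between 0.095 and 0.222 m and y of chip_ell in the frame of fixture between -0.13 and 0.13 m and x of chip_vee in the frame of fixture between 0.095 and 0.222 m and y of chip_vee in the frame of fixture between -0.13 and 0.13 m), for 0.2 s.
2. the scraper stands upright on its mat, released (x of scraper in the frame of mat between -0.065 and 0.065 m and y of scraper in the frame of mat between -0.115 and 0.115 m and z of scraper in the frame of mat below 0.012 m and angle between scraper's own z axis and vertical below 0.1 rad and linear speed of scraper below 0.02 m/s and contact force between the fingers and scraper below 0.2 N), for 0.2 s.
3. the dial's pointer is at the long mark (value of joint dial between 1.974 and 2.214 rad), for 0.2 s.
At the end, for the whole second after the job is handed in: All three offcuts lie still in the chip tray (their origins within its outline and below the plate's top), the scraper stands upright (within 0.1 rad), released and still on the mat (its middle over the mat), and the dial reads 2.094 within 0.12 rad (all of step 1 and all of step 2 and all of step 3 and linear speed of each of chip_bar, chip_ell, chip_vee below 0.02 m/s and velocity of joint dial between -0.05 and 0.05 rad/s); the robot touches nothing.
It fails at once if an offcut touched by the robot itself (contact force between any of the fingers, the arm and chip_bar above 1 N or contact force between any of the fingers, the arm and chip_ell above 1 N or contact force between any of the fingers, the arm and chip_vee above 1 N).
It fails at once if a bystander moved more than 30 mm (distance of any of clamp, casting, wrench, brush, oil, bushing from where it was at the start of the episode above 0.03 m).
It also fails if it takes over 72 s, if anything falls off the work surface, if the arm or the gripper's body presses on something with over 40 N, if the wrist force passes 120 N, or if a joint passes its speed limit or range.

## Robot

A 6-joint arm with a two-finger parallel gripper is mounted at the origin on the work surface. World frame = base frame: x ahead of the robot, y to its left, z up, the work surface at z = 0. Lengths are in mm, angles in degrees, forces in N, time in s.
With the tool pointing down it reaches from about 350 to 850 mm from the base axis. Payload 8.1 kg.
Tool frame: the origin (TCP) lies midway between the tips of the shut fingers; the grasp point (between the pads) lies 19 mm behind it; x points along the fingers, y is the direction in which the jaws open and shut, and the axes are right-handed (so a half turn about x gives the same grasp; the last joint's range is limited). The gripper opens to 85 mm and grips with 20 to 120 N. Pads are 22 mm wide; open, the fingers measure 114 mm over their backs; the gripper's body (76 mm by 85 mm) begins 54 mm behind the grasp point. The pads swing forward as they close: fully open they stand 13 mm farther back than shut.
Start: joints at [-81.555, 7.471, 85.268, -0, 87.261, -4.893], TCP at [138.442, -583.814, 231.292] pointing down, gripper open.
Joint ranges: [-169.43, 169.43], [-51.17, 129.36], [1.28, 143.12], [-76.62, 256.62], [0, 156.53], [-152.29, 152.29]. Speed limits (degrees/s): [136.94, 136.94, 159.86, 180, 180, 180].

## Interface

Orientations are given as [roll, pitch, yaw] about the fixed x, y, z axes, in that order (R = Rz(yaw) Ry(pitch) Rx(roll)).
In Python, from bench import r, snapshot, workorder gives the robot as it stands.
- The arm moves only by the tool send_rows, never from a script. Its arguments are lists of equal length, an entry for each row: "offset": the shift along the tool's x, y, z in cm, a list of three; "dr": the turn, a rotation vector about the tool's x, y, z in degrees, a list of three; "grip": the opening in per cent of the stroke, from 0 (shut) to 100 (fully open). In form: {"offset": [[dx, dy, dz], ...], "dr": [[rx, ry, rz], ...], "grip": [grip, ...]}. A call has 1 to 5 rows; each row shifts and turns the commanded pose from where the row before left it, along the tool's axes as they then stand; what a row does not reach is not made up. A row lasts 1/8 s, in which the tool goes at most 62.5 mm and 10.7 degrees, less where a joint would pass 70% of its speed; a pose out of reach is approached as far as the arm can. A call with a gripper value outside its range is refused whole. The fingers move at their own pace and stop on an object; "force" is the grip in N (left out, the last holds). Time passes only in rows, so rows that do not move let the fingers close. It gives the time, the measured TCP pose, the force and the opening at its end, in the units of the state.
- r.sense(): the state, without advancing time (a new reading comes with each control period).
- snapshot(name): name is "scene" or "top" or "wrist"; returns a dict with "pixels" (384x512x3 uint8, red, green, blue), "fx", "fy", "cx", "cy" (pixels), "world_to_cam" (4x4, takes a point from world to camera coordinates). Camera axes: x right, y up, looking along -z (the intrinsics and any distortion apply to the point x, -y, -z); pixel columns grow to the right and rows downward; lengths in mm; the calibration is good to about 2 mm. A picture is of the moment at which its call begins. There is no depth.
- workorder.hand_in(): hands the job in, once; it reports no verdict.
The state is a dict: "time": time; "joint_pos": joint angles; "qd": joint speeds; "joint_efforts": joint torques, N m; "tool_pos": TCP position; "tcp_rot": TCP orientation; "ft_force": force on the tool from outside, world axes, zero at the start; "wrist_torque": the same for the moment, N m; "finger_gap": finger opening in mm.
Only numpy, scipy, OpenCV 4.12 (cv2) and the standard library are available. Lean on these libraries where they do the work, as an engineer would, in place of code of your own. Each camera call takes 0.05 s, during which the arm holds its last target.

## Working session

There is one attempt and no reset: what is moved stays moved. The work goes in short steps, Python scripts to look and compute and a tool call to move; the robot and the scene stay as the last step left them, time stands still between calls to the robot, and variables do not carry over. Pictures are saved under pics/ and viewed, and the job is handed in when it is done.

Besides the shell and the picture viewer there is one more tool, called in YAML: its name, and indented under it one key for each argument. send_rows: Moves the arm, as the interface text tells. Its arguments: {"type":"object","properties":{"offset":{"type":"array","items":{"type":"array","items":{"type":"number"}}},"dr":{"type":"array","items":{"type":"array","items":{"type":"number"}}},"grip":{"type":"array","items":{"type":"number"}},"force":{"type":"number"}},"required":["offset","dr","grip"]}

```bash
ls; mkdir -p pics; python3 - <<'E'
from bench import r, snapshot, workorder
import cv2, pickle
print(r.sense())
for n in ["scene","top","wrist"]:
    s=snapshot(n); pickle.dump(s,open(f"pics/{n}0.pkl","wb"))
    cv2.imwrite(f"pics/{n}0.png",s["pixels"][:,:,::-1])
    print(n,s["fx"],s["fy"],s["cx"],s["cy"],s["world_to_cam"],[k for k in s])
E
```

```text
pics
{'time': 0.0, 'joint_pos': array([-8.15543418e+01,  7.51614897e+00,  8.53297873e+01, -2.90508178e-04,
        8.72610665e+01, -4.89328452e+00]), 'qd': array([0.00728539, 0.0187954 , 0.0279668 , 0.02152631, 0.02032845,
       0.05412708]), 'joint_efforts': array([-2.02347219e-03, -5.69405222e+01, -5.00556493e+01, -2.65747585e-04,
        1.49505632e-02,  2.24196776e-05]), 'tool_pos': array([ 138.36302015, -583.26162612,  230.22870887]), 'tcp_rot': array([-94.73792095,  89.89299683,  98.60103594]), 'ft_force': array([-0.06872347,  0.63965482,  0.07537229]), 'wrist_torque': array([ 0.03496968, -0.00161974, -0.03544888]), 'finger_gap': 85.41989858882835}
scene 426.27143517246276 426.27143517246276 252.5978054870816 194.8274594937639 [[-8.05698736e-01  5.92042706e-01 -1.83024646e-02  3.81097837e+02]
 [-4.69069927e-01 -6.18869931e-01  6.30058260e-01  1.48407121e+02]
 [ 3.61694552e-01  5.16222280e-01  7.76332151e-01 -1.78953602e+03]
 [ 0.00000000e+00  0.00000000e+00  0.00000000e+00  1.00000000e+00]] ['pixels', 'fx', 'fy', 'cx', 'cy', 'world_to_cam']
top 452.60663806247635 452.60663806247635 251.45083622513076 187.8033947376446 [[ 3.78293108e-03 -9.99888271e-01  1.44614937e-02 -6.90373779e+00]
 [ 9.95423512e-01  5.14615257e-03  9.54229966e-02 -4.60081187e+02]
 [-9.54867561e-02  1.40343322e-02  9.95331762e-01 -1.42205158e+03]
 [ 0.00000000e+00  0.00000000e+00  0.00000000e+00  1.00000000e+00]] ['pixels', 'fx', 'fy', 'cx', 'cy', 'world_to_cam']
wrist 331.86502745134186 331.86502745134186 261.1414536110789 190.5639399677556 [[ 2.31569982e-01 -9.72816598e-01 -1.79183565e-03 -5.99051765e+02]
 [ 9.35573455e-01  2.23208620e-01 -2.73642508e-01  3.56323554e+01]
 [ 2.66603927e-01  6.16909969e-02  9.61829802e-01 -3.79148045e+02]
 [ 0.00000000e+00  0.00000000e+00  0.00000000e+00  1.00000000e+00]] ['pixels', 'fx', 'fy', 'cx', 'cy', 'world_to_cam']
```

View pics/top0.png

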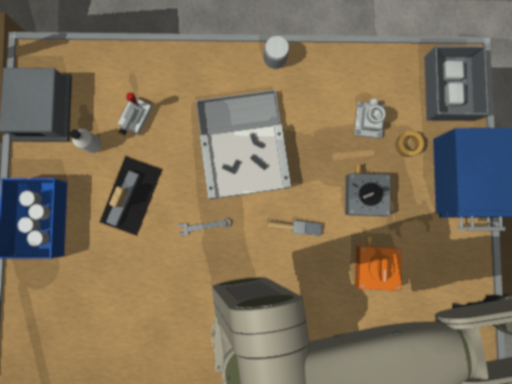

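View pics/scene0.png

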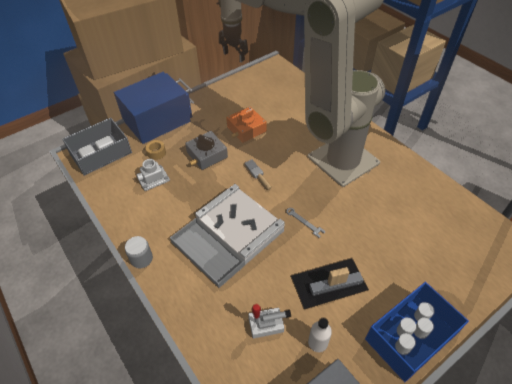

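View pics/wrist0.png

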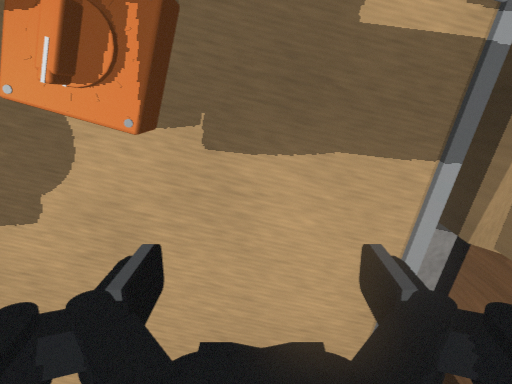

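The top view shows the scraper on its mat at the left (132,195), the fixture at (245,145), the grey control box at (369,193) and the orange decoy at (379,268). Next come enlarged crops and measurements.

```bash
cat > h.py <<'E'
import numpy as np, cv2, pickle
def load(n): return pickle.load(open(f"pics/{n}.pkl","rb"))
def grab(n,tag):
    from bench import snapshot
    s=snapshot(n); pickle.dump(s,open(f"pics/{tag}.pkl","wb")); cv2.imwrite(f"pics/{tag}.png",s["pixels"][:,:,::-1]); return s
def ray(s,u,v):
    T=s["world_to_cam"]; R=T[:3,:3]; t=T[:3,3]
    d=np.array([(u-s["cx"])/s["fx"],-(v-s["cy"])/s["fy"],-1.0])
    return -R.T@t, R.T@d
def onz(s,u,v,z):
    o,d=ray(s,u,v); return o+d*(z-o[2])/d[2]
def proj(s,p):
    T=s["world_to_cam"]; c=T[:3,:3]@np.asarray(p,float)+T[:3,3]
    return np.array([s["cx"]+s["fx"]*c[0]/-c[2], s["cy"]-s["fy"]*c[1]/-c[2]])
def two(s1,p1,s2,p2):
    o1,d1=ray(s1,*p1);o2,d2=ray(s2,*p2)
    A=np.stack([d1,-d2],1);k=np.linalg.lstsq(A,o2-o1,rcond=None)[0]
    a=o1+k[0]*d1;b=o2+k[1]*d2
    return (a+b)/2,np.linalg.norm(a-b)
def crop(s,box,k,f):
    x0,y0,x1,y1=box
    im=s["pixels"][y0:y1,x0:x1,::-1]; im=cv2.resize(im,None,fx=k,fy=k,interpolation=cv2.INTER_CUBIC)
    cv2.imwrite(f,im)
E
python3 - <<'E'
from h import *
s=load("top0")
crop(s,(190,80,300,205),5,"pics/c_fix.png")
crop(s,(335,155,405,300),4,"pics/c_ctl.png")
crop(s,(95,150,170,240),6,"pics/c_mat.png")
E
```

```text
(no output)
```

View pics/c_fix.png

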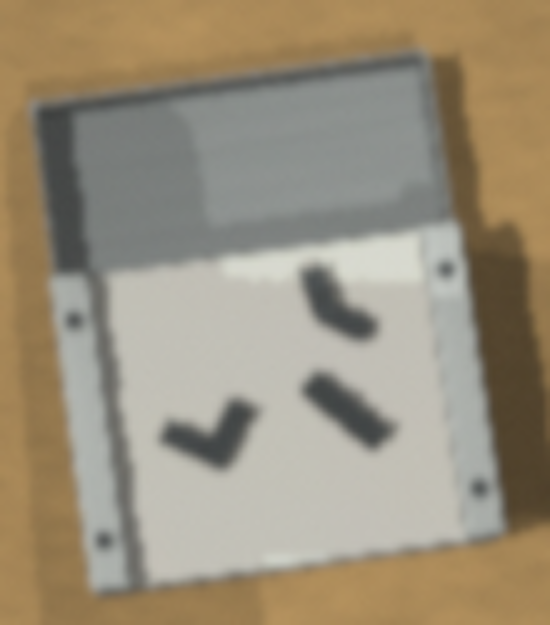

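View pics/c_ctl.png

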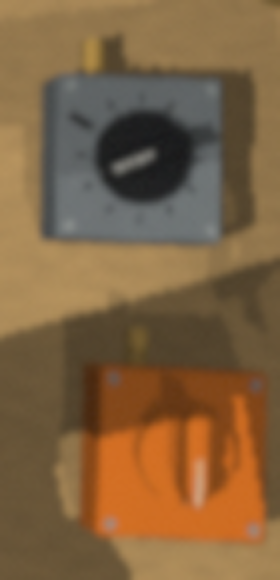

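View pics/c_mat.png

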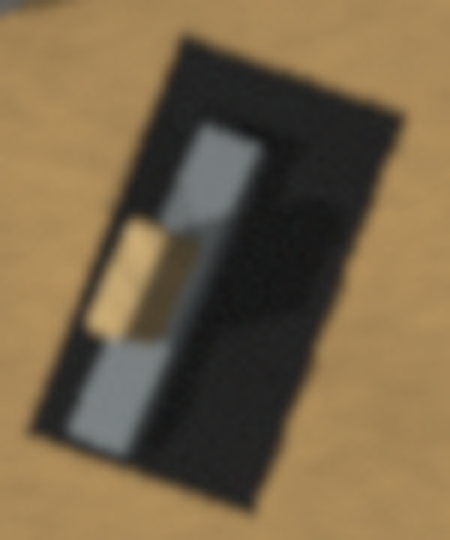

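```bash
cat > m1.py <<'E'
from h import *
s=load("top0"); print("cam",-s["world_to_cam"][:3,:3].T@s["world_to_cam"][:3,3])
def fit(model,pts):  # 2D rigid
    m=np.array(model,float);w=np.array(pts,float)[:,:2]
    mc,wc=m.mean(0),w.mean(0); H=(m-mc).T@(w-wc)
    a=np.arctan2(H[0,1]-H[1,0],H[0,0]+H[1,1]); R=np.array([[np.cos(a),-np.sin(a)],[np.sin(a),np.cos(a)]])
    t=wc-R@mc; return t,np.degrees(a),np.linalg.norm((R@m.T).T+t-w,axis=1).round(1)
def c(x,y,k,x0,y0,z): return onz(s,x0+x/k,y0+y/k,z)
if __name__=="__main__":
    F=[(52,278,100,130),(88,272,100,106),(92,592,-100,130),(127,588,-100,106),(420,228,100,-106),(457,222,100,-130),(503,535,-100,-130),(467,541,-100,-106)]
    print("fixture",fit([f[2:] for f in F],[c(f[0],f[1],5,190,80,59) for f in F]))
    for n,P in dict(ell=[(170,432),(240,405),(222,462)],bar=[(318,382),(380,438)],vee=[(316,272),(330,312),(368,330)]).items():
        print(n,[c(*p,5,190,80,55)[:2].round() for p in P])
    M=[(185,38,65,115),(405,115,65,-115),(253,510,-65,-115),(32,432,-65,115)]
    M=[(185,38),(405,115),(253,510),(32,432)]
    for p in M: print("mat",c(*p,6,95,150,4)[:2].round())
    for p in [(135,215),(170,232),(118,340),(83,325)]: print("handle",c(*p,6,95,150,96)[:2].round())
    for p in [(205,122),(265,150),(68,432),(130,455)]: print("block",c(*p,6,95,150,28)[:2].round())
    for p in [(52,78),(220,78),(220,240),(52,236)]: print("box",c(*p,4,335,155,60)[:2].round())
    print("dial",c(142,156,4,335,155,75)[:2],"mark",c(82,120,4,335,155,60)[:2],"tip",c(112,170,4,335,155,101)[:2],"tail",c(158,151,4,335,155,101)[:2])
E
python3 m1.py
```

```text
cam [ 322.21465493   15.42222576 1459.41526602]
fixture (array([540.04950366,  15.50773128]), np.float64(8.145015069439141), array([1.9, 0.7, 1.1, 1.1, 0.6, 1.1, 1.2, 0.3]))
ell [array([524.,  82.]), array([541.,  38.]), array([505.,  49.])]
bar [array([556., -11.]), array([521., -50.])]
vee [array([626.,  -9.]), array([601., -18.]), array([589., -42.])]
mat [562. 402.]
mat [521. 283.]
mat [309. 359.]
mat [350. 477.]
handle [457. 400.]
handle [448. 382.]
handle [394. 407.]
handle [401. 424.]
block [513. 384.]
block [499. 352.]
block [349. 451.]
block [337. 418.]
box [ 500. -306.]
box [ 501. -438.]
box [ 374. -434.]
box [ 376. -304.]
dial [ 437.74617129 -370.97562024] mark [ 466.92762699 -328.8016292 ] tip [ 424.8576049  -340.75284481] tail [ 439.42980571 -375.94425332]
```

```bash
cat > go.py <<'E'
import sys
from h import *
from scipy.spatial.transform import Rotation as Ro
from bench import r
def to(x,y,z,jaw=None):
    s=r.sense(); R=Ro.from_euler("xyz",s["tcp_rot"],degrees=True).as_matrix()
    d=R.T@(np.array([x,y,z])-s["tool_pos"])/10
    j=np.degrees(np.arctan2(R[1,1],R[0,1]))
    print("t",round(s["time"],2),"pos",s["tool_pos"].round(1),"jaw",round(j,2),"xaxis",R[:,0].round(3),"offset cm",d.round(2),"dist mm",np.linalg.norm(d*10).round(1),"F",s["ft_force"].round(2),"gap",round(s["finger_gap"],1),"q",s["joint_pos"].round(1))
    if jaw is not None: # turn about tool x is clockwise from above when x down
        print("turn about x for jaw",jaw,":",[round(-(((jaw-j+90)%180)-90),2)])
if __name__=="__main__":
    a=[float(v) for v in sys.argv[1:]]; to(*a)
E
python3 go.py 400 -360 300 67.5
```

```text
t 0.15 pos [ 138.4 -583.4  230.4] jaw -76.66 xaxis [-0.     0.001 -1.   ] offset cm [ -6.93 -15.71 -30.61] dist mm 351.0 F [-0.2   0.67 -0.33] gap 85.4 q [-81.6   7.5  85.3  -0.   87.3  -4.9]
turn about x for jaw 67.5 : [np.float64(35.84)]
```

```bash
cat > path.py <<'E'
import sys
from h import *
from scipy.spatial.transform import Rotation as Ro
from bench import r
# path.py x y z turn n : how far per row, tool axes (cm)
x,y,z,turn,n=[float(v) for v in sys.argv[1:6]]; n=int(n)
s=r.sense(); R=Ro.from_euler("xyz",s["tcp_rot"],degrees=True)
d=(np.array([x,y,z])-s["tool_pos"])/10/n; print("mm/row",np.linalg.norm(d)*10,"turn/row",turn/n)
for i in range(n):
    print((R.as_matrix().T@d).round(2).tolist()); R=R*Ro.from_rotvec([turn/n,0,0],degrees=True)
E
python3 path.py 400 -340 300 -40 7
```

```text
mm/row 52.0031066261754 turn/row -5.714285714285714
[-0.99, -2.52, -4.44]
[-0.99, -2.07, -4.67]
[-0.99, -1.59, -4.85]
[-0.99, -1.1, -4.99]
[-0.99, -0.6, -5.07]
[-0.99, -0.09, -5.1]
[-0.99, 0.42, -5.09]
```

send_rows:
  offset:
    - [-1, -2.5, -4.4]
    - [-1, -2.1, -4.7]
    - [-1, -1.6, -4.9]
    - [-1, -1.1, -5]
    - [-1, -0.6, -5.1]
  dr:
    - [-6, 0, 0]
    - [-6, 0, 0]
    - [-6, 0, 0]
    - [-6, 0, 0]
    - [-6, 0, 0]
  grip: [100, 100, 100, 100, 100]

```text
time: 0.78
tool_pos: [325.1, -406.0, 281.4]
tcp_rot: [-116.5, 90.0, 107.1]
ft_force: [0.4, -0.3, -0.3]
finger_gap: 85.0
```

send_rows:
  offset:
    - [-1, -0.1, -5.1]
    - [-1, 0.4, -5.1]
    - [0, 0, 0]
  dr:
    - [-6, 0, 0]
    - [-6, 0, 0]
    - [0, 0, 0]
  grip: [100, 100, 100]

```text
time: 1.15
tool_pos: [399.2, -333.4, 302.1]
tcp_rot: [112.6, 89.9, -11.7]
ft_force: [-0.7, 0.1, -0.3]
finger_gap: 85.3
```

```bash
python3 - <<'E'
from h import *
s=grab("wrist","w1")
E
python3 go.py 480 0 300 67.5
```

```text
t 1.2 pos [ 397.9 -334.6  301.5] jaw -34.51 xaxis [ 0. -0. -1.] offset cm [  0.14 -12.19 -32.23] dist mm 344.5 F [-0.58 -0.23 -0.58] gap 85.2 q [-45.7  -6.1  91.7  -0.   94.4 -11.2]
turn about x for jaw 67.5 : [np.float64(77.99)]
```

View pics/w1.png

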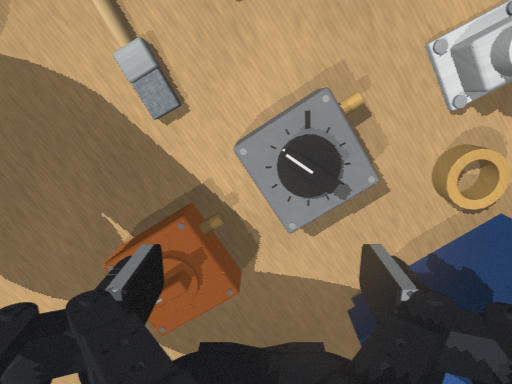

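The wrist view shows the grey box with its black dial at (310,166), the long mark at (308,120) and the white pointer line from (286,151) to (312,172). The orange one, at (180,270), is the decoy.

```bash
python3 - <<'E'
from h import *
s=load("w1")
crop(s,(225,80,390,240),4.5,"pics/c_dial.png")
E
python3 path.py 480 0 300 -78 8
```

```text
mm/row 43.06801534127372 turn/row -9.75
[0.02, -1.52, -4.03]
[0.02, -0.82, -4.23]
[0.02, -0.09, -4.31]
[0.02, 0.64, -4.26]
[0.02, 1.35, -4.09]
[0.02, 2.02, -3.8]
[0.02, 2.64, -3.4]
[0.02, 3.18, -2.91]
```

View pics/c_dial.png

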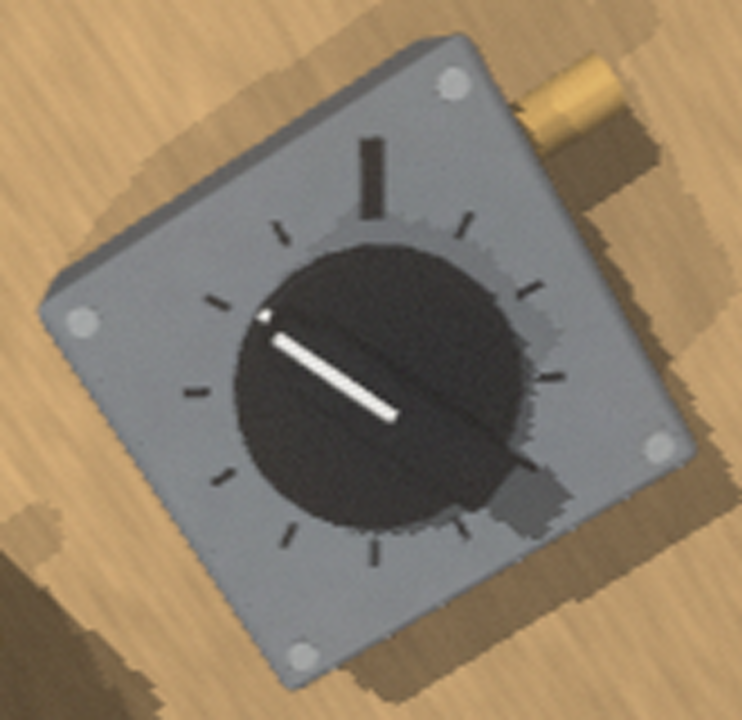

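```bash
python3 - <<'E'
from h import *
s=load("w1")
g=lambda x,y,z: onz(s,225+x/4.5,80+y/4.5,z)[:2]
sc=np.array([g(*p,60) for p in [(453,84),(82,322),(303,657),(660,447)]]);print(sc.round(1),sc.mean(0))
mk=np.array([g(*p,60) for p in [(196,392),(551,377),(281,233),(463,527),(217,302),(529,290),(223,477),(464,225),(289,535),(375,553)]]);print("marks",np.mean([(mk[0]+mk[1])/2,(mk[2]+mk[3])/2],axis=0))
m=g(372,179,60); c=(sc.mean(0)); print("mark",m,np.degrees(np.arctan2(*(m-c)[::-1])),np.linalg.norm(m-c))
a,b=g(372,140,60),g(372,220,60); print("mark dir",np.degrees(np.arctan2(*(a-b)[::-1])))
print("skirt c",g(378,387,71))
t,u=g(272,338,101),g(396,418,101); print("ptr",t,u,np.degrees(np.arctan2(*(t-u)[::-1])), "from c",np.degrees(np.arctan2(*(t-c)[::-1])))
E
```

```text
[[ 497.4 -318.8]
 [ 386.9 -315.6]
 [ 383.8 -426.2]
 [ 494.5 -429.4]] [ 440.63901276 -372.51011157]
marks [ 440.73699174 -372.18481743]
mark [ 468.40724348 -327.11689353] 58.54477293391951 53.21295783054312
mark dir 57.91378510349818
skirt c [ 441.16695532 -370.62278838]
ptr [ 426.75089566 -339.27710913] [ 440.5211409  -371.73449177] 112.9893848200184 from c 112.68011660136611
```

send_rows:
  offset:
    - [0, -1.5, -4]
    - [0, -0.8, -4.2]
    - [0, -0.1, -4.3]
    - [0, 0.6, -4.3]
    - [0, 1.4, -4.1]
  dr:
    - [-10, 0, 0]
    - [-10, 0, 0]
    - [-10, 0, 0]
    - [-10, 0, 0]
    - [-10, 0, 0]
  grip: [100, 100, 100, 100, 100]

```text
time: 1.82
tool_pos: [446.5, -126.3, 300.7]
tcp_rot: [-96.3, 89.9, -170.8]
ft_force: [0.2, 0.5, 0.5]
finger_gap: 85.4
```

send_rows:
  offset:
    - [0, 2.1, -3.8]
    - [0, 2.7, -3.4]
    - [0, 3.2, -2.8]
    - [0, 0, 0]
  dr:
    - [-10, 0, 0]
    - [-10, 0, 0]
    - [-10, 0, 0]
    - [0, 0, 0]
  grip: [100, 100, 100, 100]

```text
time: 2.33
tool_pos: [477.0, 0.5, 300.6]
tcp_rot: [-150.4, 89.9, 165.1]
ft_force: [-1.1, -0.1, -0.1]
finger_gap: 85.7
```

```bash
python3 - <<'E'
from h import *
s=grab("wrist","w2")
E
python3 go.py 425 402 250 67.5; python3 path.py 425 402 220 -22 7
```

```text
t 2.38 pos [476.8  -0.7 300.7] jaw 45.29 xaxis [-0.001 -0.    -1.   ] offset cm [  5.05  24.98 -32.01] dist mm 409.2 F [ 0.3  -0.36 -0.51] gap 85.1 q [ -6.2 -12.9  97.8  -0.   95.1 -51.5]
turn about x for jaw 67.5 : [np.float64(-22.21)]
mm/row 59.142217340511856 turn/row -3.142857142857143
[1.15, 3.57, -4.57]
[1.15, 3.82, -4.37]
[1.15, 4.05, -4.15]
[1.15, 4.27, -3.93]
[1.15, 4.48, -3.69]
[1.15, 4.67, -3.44]
[1.15, 4.86, -3.17]
```

View pics/w2.png

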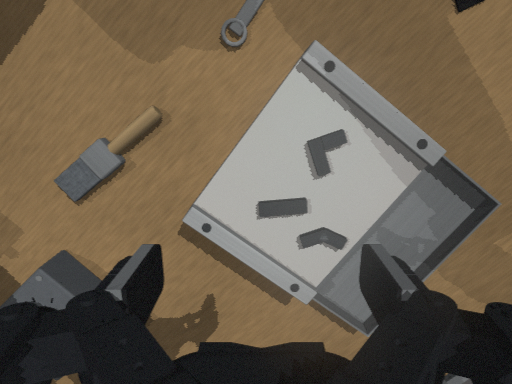

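The wrist view shows the plate with screws at (206,228), (295,288), (422,144) and (330,66), the three offcuts on it, and the tray at lower right.

```bash
python3 - <<'E'
from h import *
s=load("w2")
P=np.array([onz(s,*p,59)[:2] for p in [(206,228),(295,288),(422,144),(330,66)]]);print(P.round(1),P.mean(0))
d=P[1]-P[0]+P[2]-P[3];print("x axis",np.degrees(np.arctan2(d[1],d[0])))
a=np.arctan2(d[1],d[0]);R=np.array([[np.cos(a),-np.sin(a)],[np.sin(a),np.cos(a)]])
c=P.mean(0)
hsv=s["pixels"].astype(int); g=hsv.max(2)
for n,b in dict(ell=(300,125,350,182),bar=(252,193,314,222),vee=(294,222,350,253)).items():
    x0,y0,x1,y1=b; m=(g[y0:y1,x0:x1]<100); v,u=np.nonzero(m)
    Q=np.array([onz(s,x0+i,y0+j,55)[:2] for i,j in zip(u,v)]); q=(Q-c)@R
    print(n,m.sum(),q.min(0).round(),q.max(0).round())
E
```

```text
[[ 492.4 -110.1]
 [ 632.   -88.6]
 [ 596.3  145.2]
 [ 457.7  125.1]] [544.61469005  17.91828231]
x axis 8.48527133659002
ell 893 [-38.  17.] [ 7. 75.]
bar 763 [-38. -67.] [ 17. -15.]
vee 639 [ 30. -67.] [ 84. -24.]
```

send_rows:
  offset:
    - [1.1, 3.6, -4.6]
    - [1.1, 3.8, -4.4]
    - [1.1, 4, -4.2]
    - [1.1, 4.3, -3.9]
    - [1.1, 4.5, -3.7]
  dr:
    - [-3, 0, 0]
    - [-3, 0, 0]
    - [-3, 0, 0]
    - [-3, 0, 0]
    - [-3, 0, 0]
  grip: [100, 100, 100, 100, 100]

```text
time: 3.0
tool_pos: [441.3, 287.7, 245.8]
tcp_rot: [-28.9, 89.9, -58.7]
ft_force: [0.9, 0.3, 0.3]
finger_gap: 85.5
```

```bash
python3 - <<'E'
from h import *
s=grab("wrist","w3")
E
python3 go.py 425 402 220 67.5
```

```text
t 3.05 pos [438.8 293.5 243.7] jaw 60.49 xaxis [-0.003  0.002 -1.   ] offset cm [ 2.4   8.76 -6.53] dist mm 111.9 F [-5.97  1.78 -2.11] gap 85.5 q [ 28.1  -4.   95.6   0.2  88.4 -32.4]
turn about x for jaw 67.5 : [np.float64(-7.01)]
```

View pics/w3.png

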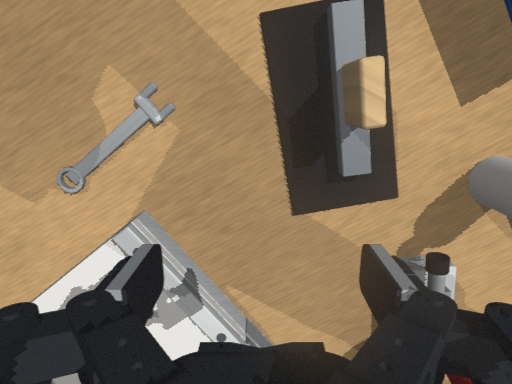

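```bash
python3 - <<'E'
from h import *
s=load("w3")
crop(s,(255,0,405,220),3,"pics/c_scr.png")
t=load("top0")
print("top screws",np.mean([onz(t,190+x/5,80+y/5,59)[:2] for x,y in [(74,320),(104,541),(446,270),(479,487)]],axis=0))
E
```

```text
top screws [541.29573619  15.46948239]
```

View pics/c_scr.png

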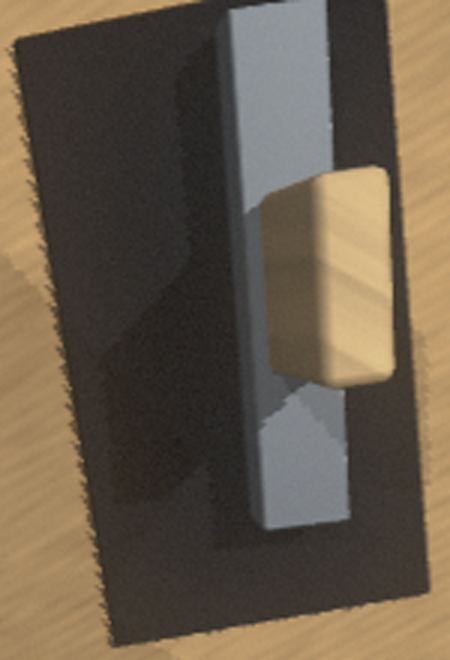

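```bash
python3 - <<'E'
from h import *
s=load("w3")
P=np.array([onz(s,255+x/3,y/3,96)[:2] for x,y in [(318,173),(386,167),(393,380),(325,388)]]);print(P.round(1),P.mean(0))
d=P[0]-P[3]+P[1]-P[2];print(np.degrees(np.arctan2(d[1],d[0])),np.linalg.norm(d)/2)
P=np.array([onz(s,255+x/3,y/3,4)[:2] for x,y in [(15,38),(385,0),(430,592),(113,645)]]);print("mat",P.round(1),P[[0,2]].mean(0))
P=np.array([onz(s,255+x/3,y/3,28)[:2] for x,y in [(232,10),(326,0),(349,520),(263,530)]]);print("block",P.round(1))
d=P[0]-P[3];print(np.degrees(np.arctan2(d[1],d[0])))
E
python3 path.py 425 402 160 -8 3
```

```text
[[396.2 408.9]
 [404.  425.7]
 [457.8 403.9]
 [450.1 385.9]] [427.0418777  406.09654261]
157.43346439026575 58.37200917344586
mat [[308.4 363. ]
 [361.6 479.8]
 [566.9 408. ]
 [523.3 286. ]] [437.65386548 385.54204632]
block [[340.8 425.7]
 [353.4 453.4]
 [514.6 387.8]
 [502.1 358.4]]
157.34502266095694
mm/row 45.899500672764084 turn/row -2.6666666666666665
[2.8, 2.92, -2.17]
[2.8, 3.02, -2.03]
[2.8, 3.11, -1.89]
```

send_rows:
  offset:
    - [2.8, 3, -2.2]
    - [2.8, 3.1, -2.1]
    - [2.8, 3.2, -1.9]
    - [0, 0, 0]
    - [0, 0, 0]
  dr:
    - [-2.5, 0, 0]
    - [-2.5, 0, 0]
    - [-2, 0, 0]
    - [0, 0, 0]
    - [0, 0, 0]
  grip: [100, 100, 100, 100, 100]

```text
time: 3.68
tool_pos: [429.1, 397.6, 162.4]
tcp_rot: [-63.0, 89.9, -85.8]
ft_force: [0.7, -0.1, 0.0]
finger_gap: 85.3
```

```bash
python3 go.py 426 404 46 67.4; python3 -c "
from h import *
grab('wrist','w4')"
```

```text
t 3.67 pos [429.1 397.6 162.4] jaw 67.17 xaxis [ 0.    -0.001 -1.   ] offset cm [11.64  0.48 -0.54] dist mm 116.6 F [ 0.66 -0.07  0.05] gap 85.3 q [ 37.8   7.6  92.4  -0.   80.  -29.3]
turn about x for jaw 67.4 : [np.float64(-0.23)]
```

View pics/w4.png

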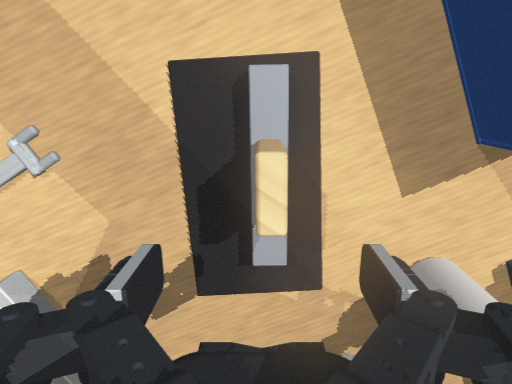

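The wrist view shows the scraper lined up with the jaws, with the top of the handle at (256-288, 152-235).

```bash
python3 - <<'E'
from h import *
s=load("w4")
P=np.array([onz(s,x,y,96)[:2] for x,y in [(255.5,151.5),(288,151.5),(288,235),(256.5,235)]]);print(P.round(1),P.mean(0))
P=np.array([onz(s,x,y,28)[:2] for x,y in [(249,65),(289,65),(287,265),(253.5,265)]]);print(P.round(1),P.mean(0))
P=np.array([onz(s,x,y,4)[:2] for x,y in [(169,61),(319,52),(322,289),(198,295)]]);print("mat",P.round(1),P.mean(0))
E
python3 go.py 427 406 46 67.4
```

```text
[[395.4 408.3]
 [403.4 427.3]
 [456.7 406.3]
 [448.4 386.5]] [425.98036694 407.12200687]
[[340.3 425. ]
 [352.5 453.9]
 [514.  388.4]
 [502.  359.7]] [427.18704389 406.73761206]
mat [[308.9 363.6]
 [351.6 483.5]
 [566.4 408.4]
 [523.3 287.4]] [437.53142168 385.70876458]
t 3.73 pos [429.4 397.8 163.1] jaw 67.17 xaxis [ 0.001  0.    -1.   ] offset cm [11.71  0.66 -0.55] dist mm 117.5 F [-0.62  0.09  0.61] gap 85.2 q [ 37.8   7.5  92.4  -0.   80.  -29.3]
turn about x for jaw 67.4 : [np.float64(-0.23)]
```

send_rows:
  offset:
    - [3.5, 0.4, -0.3]
    - [4, 0.2, -0.2]
    - [3, 0, 0]
    - [1.2, 0, 0]
    - [0, 0, 0]
  dr:
    - [0, 0, 0]
    - [0, 0, 0]
    - [0, 0, 0]
    - [0, 0, 0]
    - [0, 0, 0]
  grip: [100, 100, 100, 100, 100]

```text
time: 4.35
tool_pos: [426.3, 406.0, 45.8]
tcp_rot: [18.7, 90.0, -4.1]
ft_force: [-0.3, 0.2, 0.5]
finger_gap: 85.3
```

send_rows:
  offset:
    - [0, 0, 0]
    - [0, 0, 0]
    - [0, 0, 0]
    - [0, 0, 0]
    - [0, 0, 0]
  dr:
    - [0, 0, 0]
    - [0, 0, 0]
    - [0, 0, 0]
    - [0, 0, 0]
    - [0, 0, 0]
  grip: [0, 0, 0, 0, 0]
  force: 90

```text
time: 4.97
tool_pos: [426.1, 407.0, 46.0]
tcp_rot: [61.8, 89.9, 39.2]
ft_force: [-0.9, -0.8, 5.3]
finger_gap: 21.0
```

```bash
python3 go.py 427 406 46 67.4
```

```text
t 4.97 pos [426.1 407.   46. ] jaw 67.34 xaxis [ 0.001  0.001 -1.   ] offset cm [ 0.   -0.06  0.13] dist mm 1.4 F [-0.86 -0.81  5.26] gap 21.0 q [ 38.7  15.1  96.8   0.   68.  -28.6]
turn about x for jaw 67.4 : [np.float64(-0.06)]
```

send_rows:
  offset:
    - [-2, 0, 0]
    - [-4, 0, 0]
    - [-4, 0, 0]
    - [0, 0, 0]
  dr:
    - [0, 0, 0]
    - [0, 0, 0]
    - [0, 0, 0]
    - [0, 0, 0]
  grip: [0, 0, 0, 0]

```text
time: 5.48
tool_pos: [427.9, 408.5, 150.5]
tcp_rot: [61.4, 89.5, 38.8]
ft_force: [-0.3, 0.1, -3.5]
finger_gap: 21.0
```

```bash
python3 go.py 460 9 145 8.3; python3 path.py 460 9 145 59 8
```

```text
t 5.47 pos [427.9 408.5 150.5] jaw 67.34 xaxis [ 0.006  0.005 -1.   ] offset cm [  0.37 -35.63  18.35] dist mm 400.8 F [-0.29  0.08 -3.49] gap 21.0 q [ 38.7   8.6  92.5   0.   78.4 -28.6]
turn about x for jaw 8.3 : [np.float64(59.04)]
mm/row 50.099863314829804 turn/row 7.375
[0.05, -4.45, 2.29]
[0.05, -4.12, 2.85]
[0.05, -3.72, 3.35]
[0.05, -3.26, 3.8]
[0.05, -2.75, 4.19]
[0.05, -2.19, 4.51]
[0.05, -1.59, 4.75]
[0.05, -0.97, 4.92]
```

send_rows:
  offset:
    - [0, -4.4, 2.3]
    - [0, -4.1, 2.9]
    - [0, -3.7, 3.4]
    - [0, -3.3, 3.8]
    - [0, -2.8, 4.2]
  dr:
    - [7.4, 0, 0]
    - [7.4, 0, 0]
    - [7.4, 0, 0]
    - [7.4, 0, 0]
    - [7.4, 0, 0]
  grip: [0, 0, 0, 0, 0]

```text
time: 6.1
tool_pos: [445.1, 154.9, 144.0]
tcp_rot: [-105.6, 89.9, -165.4]
ft_force: [1.0, -0.3, -2.7]
finger_gap: 21.3
```

send_rows:
  offset:
    - [0, -2.2, 4.5]
    - [0, -1.6, 4.8]
    - [0, -1, 4.9]
    - [0, 0, 0]
    - [0, 0, 0]
  dr:
    - [7.4, 0, 0]
    - [7.4, 0, 0]
    - [7.2, 0, 0]
    - [0, 0, 0]
    - [0, 0, 0]
  grip: [0, 0, 0, 0, 0]

```text
time: 6.72
tool_pos: [456.6, 6.5, 144.3]
tcp_rot: [-117.6, 89.9, 160.7]
ft_force: [-0.8, -0.2, -2.7]
finger_gap: 21.3
```

```bash
python3 go.py 460.3 8.6 89 8.3;  python3 -c "
from h import *
s=grab('wrist','w5'); t=grab('top','t5')
crop(t,(190,80,300,240),3.5,'pics/t5c.png')"
```

```text
t 6.72 pos [456.6   6.5 144.3] jaw 8.33 xaxis [-0.002  0.001 -1.   ] offset cm [ 5.53  0.4  -0.15] dist mm 55.5 F [-0.76 -0.23 -2.74] gap 21.3 q [ -5.6 -11.8 113.3   0.   78.7 -14. ]
turn about x for jaw 8.3 : [np.float64(0.03)]
```

View pics/w5.png

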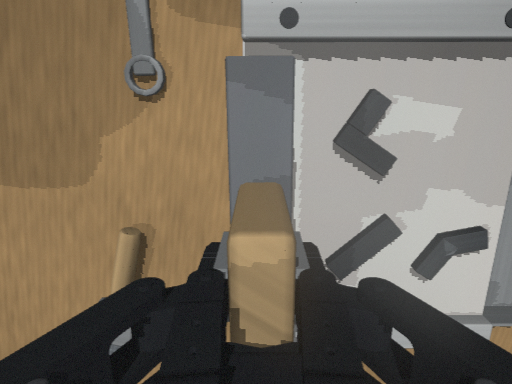

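View pics/t5c.png

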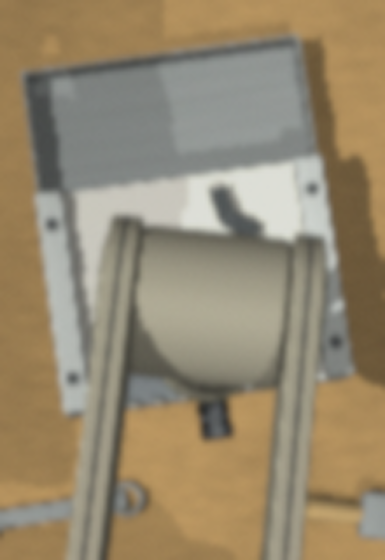

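The wrist view shows the scraper parallel to the strips, its end at (261,57), the strip's edge at v≈40 and the plate's near edge at u≈243.

```bash
python3 - <<'E'
from h import *
s=load("w5"); a=np.radians(8.3);R=np.array([[np.cos(a),-np.sin(a)],[np.sin(a),np.cos(a)]]);c=np.array([542,16.5])
f=lambda u,v,z:((onz(s,u,v,z)[:2]-c)@R).round(1)
print("scraper end corners",f(227,57,126),f(295,56,126)," near corner strip top",f(243,38,59),f(243,0,59),"strip inner",f(350,38,59),"strip at 500",f(500,38,59),"screw",f(289,18,59))
print("ell tip",f(375,90,55),f(335,140,55),"bar",f(328,262,55))
E
```

```text
scraper end corners [-101.    89.1] [-70.1  89.5]  near corner strip top [-97.1 107.4] [-96.8 128.9] strip inner [-29.4 107.5] strip at 500 [ 65.4 107.6] screw [-68.3 118.9]
ell tip [-9.3 76.1] [-34.   42.7] bar [-33.6 -51.5]
```

send_rows:
  offset:
    - [1, 0.8, -0.4]
    - [2, 0, 0]
    - [1.5, 0, 0]
    - [0.9, 0, 0]
    - [0, 0, 0]
  dr:
    - [0, 0, 0]
    - [0, 0, 0]
    - [0, 0, 0]
    - [0, 0, 0]
    - [0, 0, 0]
  grip: [0, 0, 0, 0, 0]

```text
time: 7.45
tool_pos: [464.1, 11.7, 90.4]
tcp_rot: [-103.6, 89.9, 174.8]
ft_force: [-0.3, 0.4, -2.1]
finger_gap: 21.3
```

```bash
python3 go.py 460.3 8.6 88 8.3;  python3 -c "
from h import *
s=grab('wrist','w6')"
```

```text
t 7.45 pos [464.1  11.7  90.4] jaw 8.36 xaxis [-0.002  0.    -1.   ] offset cm [ 0.24 -0.42  0.25] dist mm 5.5 F [-0.27  0.43 -2.13] gap 21.3 q [ -4.9  -7.1 115.    0.   72.1 -13.2]
turn about x for jaw 8.3 : [np.float64(0.06)]
```

View pics/w6.png

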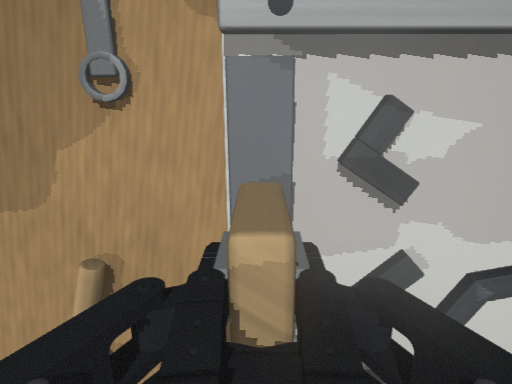

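send_rows:
  offset:
    - [0.2, 0, 0]
    - [0, 0, 0]
    - [0, 0, 0]
  dr:
    - [0, 0, 0]
    - [0, 0, 0]
    - [0, 0, 0]
  grip: [0, 0, 0]

```text
time: 7.88
tool_pos: [465.0, 11.4, 89.7]
tcp_rot: [75.8, 90.0, -5.9]
ft_force: [0.4, -0.8, -2.9]
finger_gap: 21.1
```

```bash
python3 go.py 655 40 88 8.3
```

```text
t 7.88 pos [465.   11.4  89.7] jaw 8.33 xaxis [ 0.001 -0.    -1.   ] offset cm [ 0.18 19.21 -0.08] dist mm 192.1 F [ 0.42 -0.81 -2.93] gap 21.1 q [ -4.9  -7.  115.   -0.   71.9 -13.3]
turn about x for jaw 8.3 : [np.float64(0.03)]
```

send_rows:
  offset:
    - [0.15, 0, 0]
    - [0, 1, 0]
    - [0, 1.5, 0]
    - [0, 1.5, 0]
    - [0, 1.5, 0]
  dr:
    - [0, 0, 0]
    - [0, 0, 0]
    - [0, 0, 0]
    - [0, 0, 0]
    - [0, 0, 0]
  grip: [0, 0, 0, 0, 0]

```text
time: 8.5
tool_pos: [520.2, 19.6, 87.7]
tcp_rot: [78.7, 90.0, -3.0]
ft_force: [0.2, -0.0, -2.1]
finger_gap: 21.3
```

```bash
python3 go.py 655 40 88 8.3;  python3 -c "
from h import *
s=grab('wrist','w7')"
```

```text
t 8.5 pos [520.2  19.6  87.7] jaw 8.34 xaxis [ 0. -0. -1.] offset cm [-0.03 13.63 -0.07] dist mm 136.3 F [ 0.16 -0.02 -2.11] gap 21.3 q [ -3.5   2.  106.5   0.   71.4 -11.8]
turn about x for jaw 8.3 : [np.float64(0.04)]
```

View pics/w7.png

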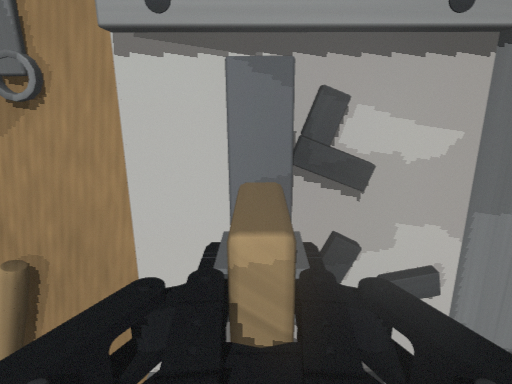

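send_rows:
  offset:
    - [0, 1.5, 0]
    - [0, 1.5, 0]
    - [0, 1.5, 0]
    - [0, 1.2, 0]
    - [0, 1, 0]
  dr:
    - [0, 0, 0]
    - [0, 0, 0]
    - [0, 0, 0]
    - [0, 0, 0]
    - [0, 0, 0]
  grip: [0, 0, 0, 0, 0]

```text
time: 9.18
tool_pos: [586.0, 29.2, 87.6]
tcp_rot: [-98.7, 90.0, 179.6]
ft_force: [-1.4, 0.4, -3.5]
finger_gap: 21.0
```

```bash
python3 go.py 655 40 88 8.3;  python3 -c "
from h import *
s=grab('wrist','w8')"
```

```text
t 9.18 pos [586.   29.2  87.6] jaw 8.34 xaxis [-0.  0. -1.] offset cm [-0.05  6.99 -0.07] dist mm 69.9 F [-1.42  0.36 -3.52] gap 21.0 q [ -2.2  11.9  95.8  -0.   72.3 -10.5]
turn about x for jaw 8.3 : [np.float64(0.04)]
```

View pics/w8.png

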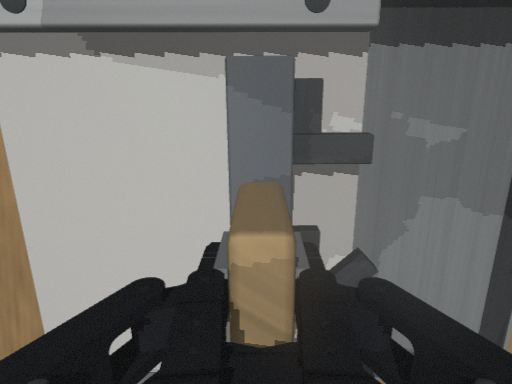

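send_rows:
  offset:
    - [0, 1.2, 0]
    - [0, 1.2, 0]
    - [0, 1.2, 0]
    - [0, 1.2, 0]
    - [0, 1.2, 0]
  dr:
    - [0, 0, 0]
    - [0, 0, 0]
    - [0, 0, 0]
    - [0, 0, 0]
    - [0, 0, 0]
  grip: [0, 0, 0, 0, 0]

```text
time: 9.85
tool_pos: [646.4, 38.0, 89.4]
tcp_rot: [87.2, 89.9, 5.5]
ft_force: [-3.0, -1.5, 13.4]
finger_gap: 21.1
```

send_rows:
  offset:
    - [0, 0.8, 0]
    - [0, 0, 0]
    - [0, 0, 0]
  dr:
    - [0, 0, 0]
    - [0, 0, 0]
    - [0, 0, 0]
  grip: [0, 0, 0]

```text
time: 10.22
tool_pos: [655.7, 39.0, 90.8]
tcp_rot: [83.3, 89.7, 1.6]
ft_force: [-1.4, -1.4, 7.8]
finger_gap: 21.0
```

```bash
python3 go.py 655 40 88 8.3;  python3 -c "
from h import *
s=grab('wrist','w9');t=grab('scene','s9')
crop(t,(150,170,300,300),4.5,'pics/s9c.png')"
```

```text
t 10.22 pos [655.7  39.   90.8] jaw 8.32 xaxis [ 0.006  0.    -1.   ] offset cm [ 0.28 -0.06 -0.11] dist mm 3.1 F [-1.44 -1.41  7.84] gap 21.0 q [-1.1 21.5 83.8  0.  74.3 -9.4]
turn about x for jaw 8.3 : [np.float64(0.02)]
```

View pics/w9.png

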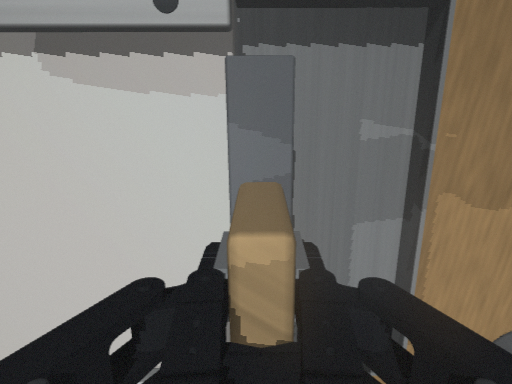

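View pics/s9c.png

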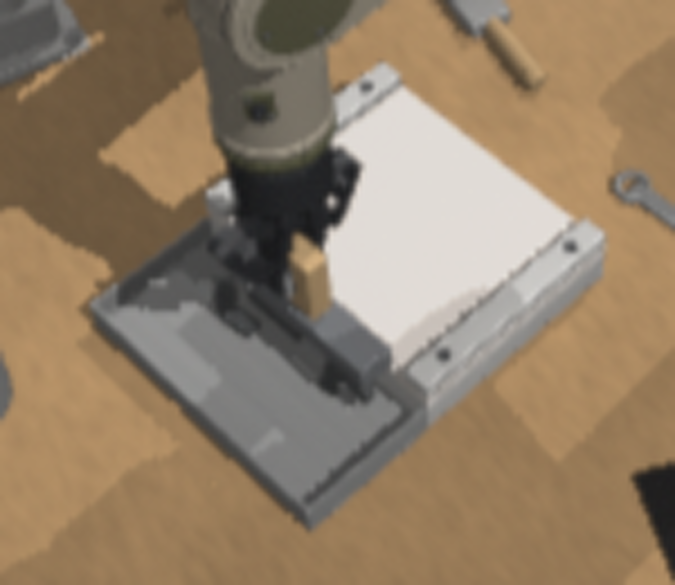

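A force of about 8 N upward suggests that an offcut stands on edge under the sole. I'll lift and look.

send_rows:
  offset:
    - [-1, 0, 0]
    - [-2, 0, 0]
    - [-3, -1, 0]
    - [-3, -3, 0]
    - [0, -3, 0]
  dr:
    - [0, 0, 0]
    - [0, 0, 0]
    - [0, 0, 0]
    - [0, 0, 0]
    - [0, 0, 0]
  grip: [0, 0, 0, 0, 0]

```text
time: 10.95
tool_pos: [585.2, 28.7, 182.8]
tcp_rot: [79.3, 89.6, -2.3]
ft_force: [-0.6, 0.6, -2.7]
finger_gap: 20.9
```

```bash
python3 go.py 655 40 88 8.3;  python3 -c "
from h import *
s=grab('wrist','w10');t=grab('scene','s10')
crop(t,(150,170,300,300),4.5,'pics/s10c.png')"
```

```text
t 10.95 pos [585.2  28.7 182.8] jaw 8.35 xaxis [ 0.007 -0.    -1.   ] offset cm [ 9.52  7.   -0.12] dist mm 118.2 F [-0.55  0.59 -2.66] gap 20.9 q [ -2.2   6.5  91.5  -0.   81.7 -10.5]
turn about x for jaw 8.3 : [np.float64(0.05)]
```

View pics/w10.png

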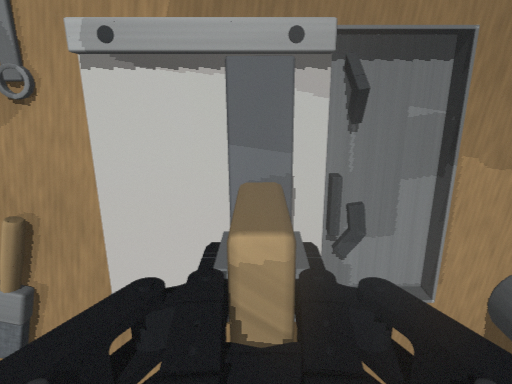

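View pics/s10c.png

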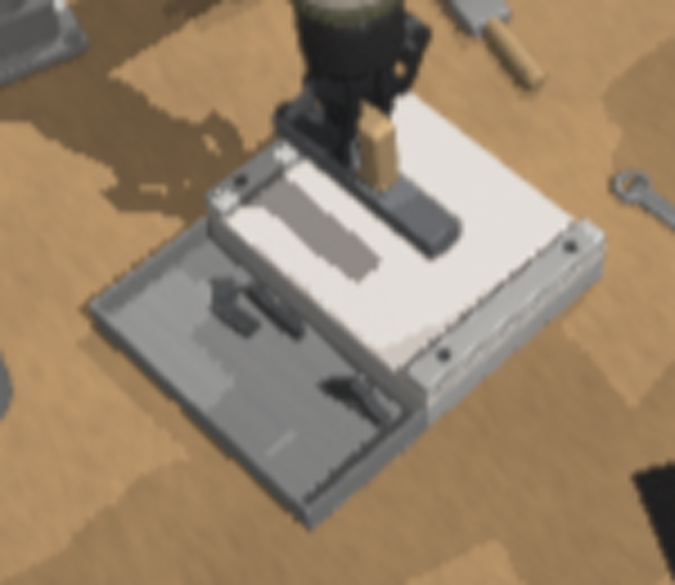

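All three offcuts lie in the tray: in the wrist view the V is at (350,230), the bar at (334,205) and the L at (357,90). The plate is clear. Now the scraper goes back to the mat.

```bash
python3 go.py 437 385 150 70; python3 path.py 437 385 150 -62 8; python3 -c "
from h import *
t=load('top0');print(onz(t,140,118,60),onz(t,88,140,80))"
```

```text
t 11.05 pos [581.9  28.7 179.4] jaw 8.33 xaxis [ 0. -0. -1.] offset cm [  2.93  -9.17 -37.36] dist mm 385.8 F [ 0.61  0.36 -3.83] gap 21.0 q [ -2.2   6.5  91.8  -0.   81.7 -10.5]
turn about x for jaw 70.0 : [np.float64(-61.67)]
mm/row 48.22491475199767 turn/row -7.75
[0.37, -1.15, -4.67]
[0.37, -0.51, -4.78]
[0.37, 0.14, -4.81]
[0.37, 0.79, -4.74]
[0.37, 1.42, -4.59]
[0.37, 2.03, -4.36]
[0.37, 2.6, -4.05]
[0.37, 3.12, -3.66]
[674.95594293 346.6915287   60.        ] [599.71328772 499.51902101  80.        ]
```

send_rows:
  offset:
    - [0, -1.2, -4.7]
    - [0.4, -0.5, -4.8]
    - [0.4, 0.1, -4.8]
    - [0.4, 0.8, -4.7]
    - [0.4, 1.4, -4.6]
  dr:
    - [-7.7, 0, 0]
    - [-7.7, 0, 0]
    - [-7.7, 0, 0]
    - [-7.7, 0, 0]
    - [-7.7, 0, 0]
  grip: [0, 0, 0, 0, 0]

```text
time: 11.68
tool_pos: [492.4, 253.2, 162.6]
tcp_rot: [67.7, 89.9, 24.8]
ft_force: [0.2, -0.5, -3.0]
finger_gap: 21.2
```

send_rows:
  offset:
    - [0.4, 2, -4.4]
    - [0.4, 2.6, -4]
    - [0.4, 3.1, -3.7]
    - [0, 0, 0]
    - [0, 0, 0]
  dr:
    - [-7.7, 0, 0]
    - [-7.7, 0, 0]
    - [-7.7, 0, 0]
    - [0, 0, 0]
    - [0, 0, 0]
  grip: [0, 0, 0, 0, 0]

```text
time: 12.3
tool_pos: [438.5, 385.4, 150.1]
tcp_rot: [-32.1, 90.0, -52.1]
ft_force: [0.5, 0.5, -2.3]
finger_gap: 21.1
```

```bash
python3 go.py 437 385 47 70;  python3 -c "
from h import *
s=grab('wrist','w11')"
```

```text
t 12.3 pos [438.5 385.4 150.1] jaw 69.93 xaxis [ 0. -0. -1.] offset cm [10.31 -0.09 -0.13] dist mm 103.1 F [ 0.46  0.46 -2.33] gap 21.1 q [ 36.3   7.9  93.4  -0.   78.7 -33.6]
turn about x for jaw 70.0 : [np.float64(-0.07)]
```

View pics/w11.png

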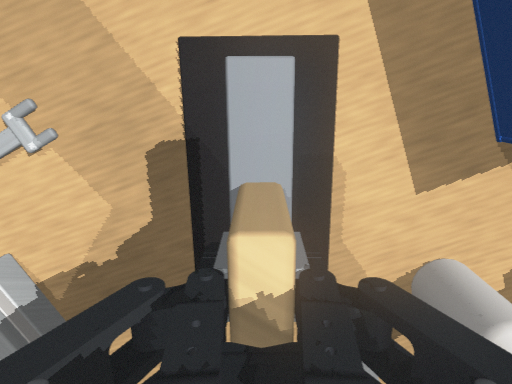

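Centred over the mat. I'll lower it until contact.

send_rows:
  offset:
    - [4, 0, 0]
    - [3.5, 0, 0]
    - [1.8, 0, 0]
    - [0.5, 0, 0]
    - [0.3, 0, 0]
  dr:
    - [0, 0, 0]
    - [0, 0, 0]
    - [0, 0, 0]
    - [0, 0, 0]
    - [0, 0, 0]
  grip: [0, 0, 0, 0, 0]

```text
time: 12.98
tool_pos: [439.3, 385.5, 50.0]
tcp_rot: [55.4, 89.9, 35.3]
ft_force: [1.3, 0.3, -1.8]
finger_gap: 21.0
```

send_rows:
  offset:
    - [0.2, 0, 0]
    - [0, 0, 0]
  dr:
    - [0, 0, 0]
    - [0, 0, 0]
  grip: [0, 0]

```text
time: 13.22
tool_pos: [438.7, 385.6, 47.6]
tcp_rot: [57.5, 89.9, 37.4]
ft_force: [0.5, -0.2, -3.6]
finger_gap: 20.9
```

```bash
python3 go.py 437 385 46 70
```

```text
t 13.22 pos [438.7 385.6  47.6] jaw 69.94 xaxis [ 0.001  0.001 -1.   ] offset cm [ 0.16 -0.12 -0.14] dist mm 2.5 F [ 0.51 -0.18 -3.56] gap 20.9 q [ 36.3  14.2  97.6   0.   68.  -33.7]
turn about x for jaw 70.0 : [np.float64(-0.06)]
```

send_rows:
  offset:
    - [0.15, 0, 0]
    - [0, 0, 0]
    - [0, 0, 0]
  dr:
    - [0, 0, 0]
    - [0, 0, 0]
    - [0, 0, 0]
  grip: [0, 0, 0]

```text
time: 13.6
tool_pos: [438.7, 385.6, 46.0]
tcp_rot: [56.9, 89.9, 36.9]
ft_force: [-0.4, -0.9, 2.4]
finger_gap: 21.3
```

```bash
python3 go.py 437 385 46 70
```

```text
t 13.6 pos [438.7 385.6  46. ] jaw 69.94 xaxis [ 0.001  0.001 -1.   ] offset cm [ 0.   -0.12 -0.14] dist mm 1.8 F [-0.37 -0.91  2.41] gap 21.3 q [ 36.3  14.4  97.7   0.   67.9 -33.7]
turn about x for jaw 70.0 : [np.float64(-0.06)]
```

The force on the tool has flipped from -3.6 N to +2.4 N, so the scraper is on the mat. Releasing it.

send_rows:
  offset:
    - [0, 0, 0]
    - [0, 0, 0]
    - [0, 0, 0]
    - [0, 0, 0]
    - [0, 0, 0]
  dr:
    - [0, 0, 0]
    - [0, 0, 0]
    - [0, 0, 0]
    - [0, 0, 0]
    - [0, 0, 0]
  grip: [60, 100, 100, 100, 100]

```text
time: 14.22
tool_pos: [438.2, 385.2, 45.2]
tcp_rot: [-132.2, 90.0, -152.2]
ft_force: [0.3, 0.1, -0.1]
finger_gap: 85.3
```

send_rows:
  offset:
    - [-2, 0, 0]
    - [-4, 0, 0]
    - [-4, 0, 0]
    - [-5, 0, 0]
    - [0, 0, 0]
  dr:
    - [0, 0, 0]
    - [0, 0, 0]
    - [0, 0, 0]
    - [0, 0, 0]
    - [0, 0, 0]
  grip: [100, 100, 100, 100, 100]

```text
time: 14.85
tool_pos: [441.1, 387.3, 203.1]
tcp_rot: [56.3, 89.3, 36.3]
ft_force: [0.7, 0.7, -0.5]
finger_gap: 85.3
```

```bash
python3 go.py 437 385 46 70;  python3 -c "
from h import *
s=grab('wrist','w12')"; python3 path.py 480 0 230 30 7
```

```text
t 14.85 pos [441.1 387.3 203.1] jaw 69.94 xaxis [ 0.009  0.007 -1.   ] offset cm [15.7  -0.51 -0.4 ] dist mm 157.1 F [ 0.66  0.68 -0.5 ] gap 85.3 q [ 36.3   5.7  90.2  -0.   83.5 -33.7]
turn about x for jaw 70.0 : [np.float64(-0.06)]
mm/row 55.67016386847009 turn/row 4.285714285714286
[-0.45, -4.99, 2.43]
[-0.45, -4.79, 2.8]
[-0.45, -4.57, 3.15]
[-0.45, -4.32, 3.48]
[-0.45, -4.05, 3.8]
[-0.45, -3.75, 4.09]
[-0.45, -3.44, 4.36]
```

View pics/w12.png

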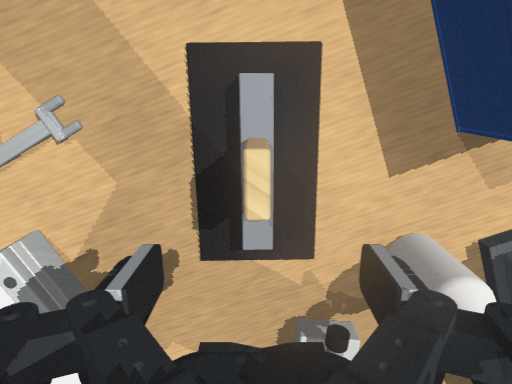

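The scraper stands upright in the middle of the mat and is released. Now the dial.

send_rows:
  offset:
    - [-0.4, -5, 2.4]
    - [-0.4, -4.8, 2.8]
    - [-0.5, -4.6, 3.2]
    - [-0.5, -4.3, 3.5]
    - [-0.5, -4.1, 3.8]
  dr:
    - [4.3, 0, 0]
    - [4.3, 0, 0]
    - [4.3, 0, 0]
    - [4.3, 0, 0]
    - [4.3, 0, 0]
  grip: [100, 100, 100, 100, 100]

```text
time: 15.52
tool_pos: [466.0, 106.5, 217.8]
tcp_rot: [-131.0, 89.9, -172.7]
ft_force: [0.5, -0.5, -0.0]
finger_gap: 85.4
```

send_rows:
  offset:
    - [-0.5, -3.8, 4.1]
    - [-0.4, -3.4, 4.4]
    - [0, 0, 0]
  dr:
    - [4.3, 0, 0]
    - [4.3, 0, 0]
    - [0, 0, 0]
  grip: [100, 100, 100]

```text
time: 15.9
tool_pos: [478.2, -6.1, 227.1]
tcp_rot: [-79.8, 89.9, -130.3]
ft_force: [-0.2, 0.5, -0.4]
finger_gap: 85.3
```

```bash
python3 go.py 441 -372 220 23; python3 -c "
from h import *
s=grab('wrist','w13');t=grab('scene','s13')
crop(t,(150,170,300,300),4.5,'pics/s13c.png')"; python3 path.py 441 -372 200 17 8
```

```text
t 15.9 pos [478.2  -6.1 227.1] jaw 39.49 xaxis [-0.001 -0.001 -1.   ] offset cm [  0.74 -26.14  25.88] dist mm 367.9 F [-0.16  0.49 -0.45] gap 85.3 q [-6.800e+00 -1.160e+01  1.043e+02 -1.000e-01  8.730e+01 -4.630e+01]
turn about x for jaw 23.0 : [np.float64(16.49)]
mm/row 46.50332079168925 turn/row 2.125
[0.33, -3.31, 3.25]
[0.33, -3.18, 3.37]
[0.33, -3.06, 3.49]
[0.33, -2.93, 3.6]
[0.33, -2.79, 3.71]
[0.33, -2.65, 3.81]
[0.33, -2.51, 3.9]
[0.33, -2.36, 3.99]
```

View pics/w13.png

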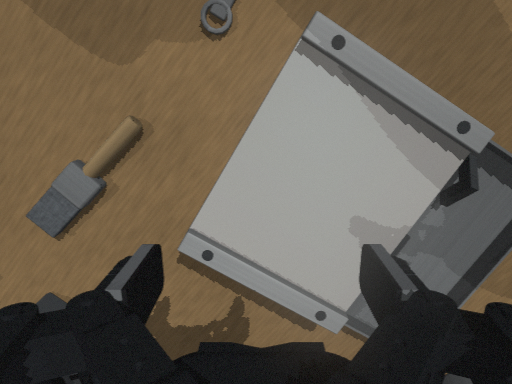

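View pics/s13c.png

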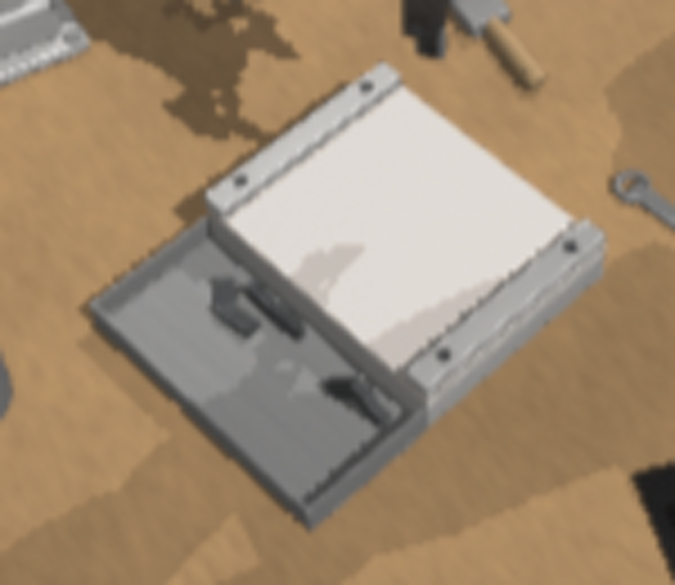

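send_rows:
  offset:
    - [0.3, -3.3, 3.3]
    - [0.3, -3.2, 3.4]
    - [0.3, -3.1, 3.5]
    - [0.3, -2.9, 3.6]
    - [0.3, -2.8, 3.7]
  dr:
    - [2, 0, 0]
    - [2, 0, 0]
    - [2, 0, 0]
    - [2, 0, 0]
    - [2, 0, 0]
  grip: [100, 100, 100, 100, 100]

```text
time: 16.62
tool_pos: [457.1, -233.7, 211.7]
tcp_rot: [175.4, 89.9, 115.4]
ft_force: [1.0, 0.3, 0.8]
finger_gap: 85.7
```

send_rows:
  offset:
    - [0.3, -2.7, 3.8]
    - [0.3, -2.5, 3.9]
    - [0.3, -2.4, 4]
    - [0, 0, 0]
    - [0, 0, 0]
  dr:
    - [2, 0, 0]
    - [2, 0, 0]
    - [2.5, 0, 0]
    - [0, 0, 0]
    - [0, 0, 0]
  grip: [100, 100, 100, 100, 100]

```text
time: 17.25
tool_pos: [445.0, -371.7, 202.6]
tcp_rot: [-179.3, 89.9, 114.1]
ft_force: [0.3, 0.2, 0.3]
finger_gap: 85.7
```

```bash
python3 go.py 441 -372 76 23; python3 -c "
from h import *
s=grab('wrist','w14')"
```

```text
t 17.25 pos [ 445.  -371.7  202.6] jaw 23.46 xaxis [-0.001  0.002 -1.   ] offset cm [12.66 -0.38 -0.1 ] dist mm 126.6 F [0.28 0.23 0.33] gap 85.7 q [-45.    5.3  90.6   0.   84.2 -68.4]
turn about x for jaw 23.0 : [np.float64(0.46)]
```

View pics/w14.png

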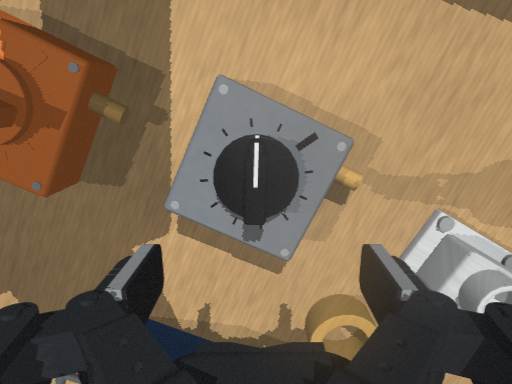

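The wrist view shows the grey box centred at (257,170), its pointer line from (257,143) to (255,187) aligned with the jaws, and the long mark at (307,141).

```bash
python3 - <<'E'
from h import *
s=load("w14")
g=lambda x,y,z: onz(s,x,y,z)[:2]
an=lambda a,b:np.degrees(np.arctan2(*(a-b)[::-1]))
sc=np.array([g(*p,60) for p in [(223,89),(342,147),(285,253),(174,206)]]);c=sc.mean(0);print("c",c)
m=g(307,141,60);print("mark",an(m,c),np.linalg.norm(m-c),"ptr",an(g(257,143,101),g(255,187,101)),"sides",an(g(223,89,60),g(174,206,60)),an(g(342,147,60),g(285,253,60)))
E
```

```text
c [ 441.03487693 -372.37537123]
mark 59.334386269940836 54.139290739484146 ptr 110.707161379163 sides 88.37366909281278 88.31661054720864
```

send_rows:
  offset:
    - [4, -0.2, 0]
    - [4, -0.2, 0]
    - [3, 0, 0]
    - [1.6, 0, 0]
    - [0, 0, 0]
  dr:
    - [0.5, 0, 0]
    - [0, 0, 0]
    - [0, 0, 0]
    - [0, 0, 0]
    - [0, 0, 0]
  grip: [100, 100, 100, 100, 100]

```text
time: 17.92
tool_pos: [440.6, -373.5, 76.5]
tcp_rot: [-161.9, 89.9, 131.1]
ft_force: [0.2, 0.1, 0.7]
finger_gap: 85.5
```

```bash
python3 go.py 441 -372 78 23
```

```text
t 17.93 pos [ 440.6 -373.5   76.5] jaw 22.92 xaxis [-0.001  0.001 -1.   ] offset cm [-0.15  0.1  -0.12] dist mm 2.1 F [0.16 0.05 0.74] gap 85.5 q [-45.4  11.4  97.6   0.   71.1 -68.3]
turn about x for jaw 23.0 : [np.float64(-0.08)]
```

send_rows:
  offset:
    - [0, 0, 0]
    - [0, 0, 0]
    - [0, 0, 0]
    - [0, 0, 0]
    - [0, 0, 0]
  dr:
    - [0, 0, 0]
    - [0, 0, 0]
    - [0, 0, 0]
    - [0, 0, 0]
    - [0, 0, 0]
  grip: [0, 0, 0, 0, 0]
  force: 40

```text
time: 18.55
tool_pos: [441.2, -375.1, 78.0]
tcp_rot: [43.1, 89.9, -24.0]
ft_force: [1.8, 2.8, 4.7]
finger_gap: 17.2
```

```bash
python3 go.py 441 -372 78 -31.7
```

```text
t 18.55 pos [ 441.2 -375.1   78. ] jaw 22.84 xaxis [ 0.001 -0.001 -1.   ] offset cm [ 0.   0.1 -0.3] dist mm 3.1 F [1.76 2.79 4.71] gap 17.2 q [-45.5  11.3  97.5   0.   71.1 -68.3]
turn about x for jaw -31.7 : [np.float64(54.54)]
```

send_rows:
  offset:
    - [0, 0, 0]
    - [0, 0, -0.2]
    - [0, 0, 0]
    - [0, 0, 0]
    - [0, 0, 0]
  dr:
    - [0, 0, 0]
    - [0, 0, 0]
    - [0, 0, 0]
    - [0, 0, 0]
    - [0, 0, 0]
  grip: [40, 40, 0, 0, 0]

```text
time: 19.18
tool_pos: [440.1, -372.5, 77.1]
tcp_rot: [151.6, 90.0, 84.4]
ft_force: [2.8, 3.2, -0.1]
finger_gap: 17.4
```

send_rows:
  offset:
    - [0, 0, 0]
    - [0, 0, 0]
    - [0, 0, 0]
    - [0, 0, 0]
    - [0, 0, 0]
  dr:
    - [3, 0, 0]
    - [9, 0, 0]
    - [9, 0, 0]
    - [9, 0, 0]
    - [9, 0, 0]
  grip: [0, 0, 0, 0, 0]

```text
time: 19.8
tool_pos: [439.5, -372.6, 77.1]
tcp_rot: [-120.6, 89.9, 132.9]
ft_force: [-0.4, 4.1, 1.2]
finger_gap: 17.2
```

```bash
python3 go.py 441 -372 78 -31.7
```

```text
t 19.8 pos [ 439.5 -372.6   77.1] jaw -16.44 xaxis [-0.001  0.001 -1.   ] offset cm [-0.09  0.12 -0.1 ] dist mm 1.8 F [-0.35  4.09  1.18] gap 17.2 q [-45.4  11.1  97.9   0.   71.1 -28.9]
turn about x for jaw -31.7 : [np.float64(15.26)]
```

send_rows:
  offset:
    - [0, 0, 0]
    - [0, 0, 0]
    - [0, 0, 0]
    - [0, 0, 0]
  dr:
    - [8, 0, 0]
    - [7.5, 0, 0]
    - [0, 0, 0]
    - [0, 0, 0]
  grip: [0, 0, 0, 0]

```text
time: 20.3
tool_pos: [439.3, -372.5, 77.1]
tcp_rot: [-105.0, 89.9, 133.4]
ft_force: [-1.6, 5.1, 3.3]
finger_gap: 17.4
```

```bash
python3 go.py 441 -372 78 -31.7
```

```text
t 20.3 pos [ 439.3 -372.5   77.1] jaw -31.58 xaxis [-0.001  0.001 -1.   ] offset cm [-0.09  0.12 -0.13] dist mm 2.0 F [-1.63  5.11  3.31] gap 17.4 q [-45.4  11.1  97.9   0.   71.1 -13.8]
turn about x for jaw -31.7 : [np.float64(0.12)]
```

Now I'll release, go straight up and check.

send_rows:
  offset:
    - [0, 0, 0]
    - [0, 0, 0]
    - [0, 0, 0]
    - [0, 0, 0]
    - [0, 0, 0]
  dr:
    - [0, 0, 0]
    - [0, 0, 0]
    - [0, 0, 0]
    - [0, 0, 0]
    - [0, 0, 0]
  grip: [50, 100, 100, 100, 100]

```text
time: 20.92
tool_pos: [439.9, -373.2, 77.3]
tcp_rot: [49.0, 90.0, -72.7]
ft_force: [0.5, -0.7, -0.1]
finger_gap: 85.8
```

send_rows:
  offset:
    - [-2, 0, 0]
    - [-4, 0, 0]
    - [-5, 0, 0]
    - [-5, 0, 0]
    - [0, 0, 0]
  dr:
    - [0, 0, 0]
    - [0, 0, 0]
    - [0, 0, 0]
    - [0, 0, 0]
    - [0, 0, 0]
  grip: [100, 100, 100, 100, 100]

```text
time: 21.55
tool_pos: [442.1, -375.3, 245.2]
tcp_rot: [76.3, 89.3, -45.4]
ft_force: [-0.2, -0.8, 0.5]
finger_gap: 85.2
```

```bash
python3 go.py 441 -372 78 -31.7; python3 -c "
from h import *
s=grab('wrist','w15');t=grab('scene','s15')
crop(s,(120,50,400,270),2.8,'pics/w15c.png')"
```

```text
t 21.55 pos [ 442.1 -375.3  245.2] jaw -31.66 xaxis [ 0.008 -0.008 -1.   ] offset cm [16.72 -0.46 -0.27] dist mm 167.3 F [-0.16 -0.83  0.54] gap 85.2 q [-45.4   3.4  88.1   0.   87.8 -13.7]
turn about x for jaw -31.7 : [np.float64(0.04)]
```

View pics/w15c.png

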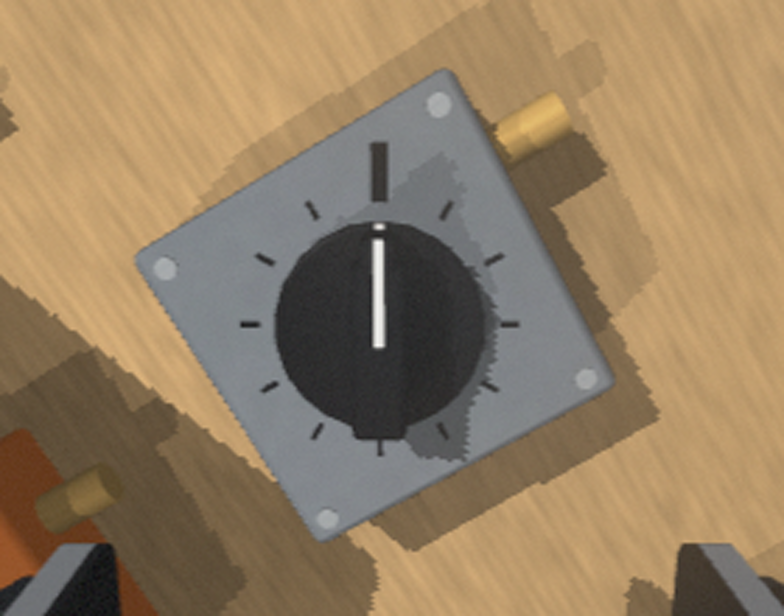

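View pics/s15.png

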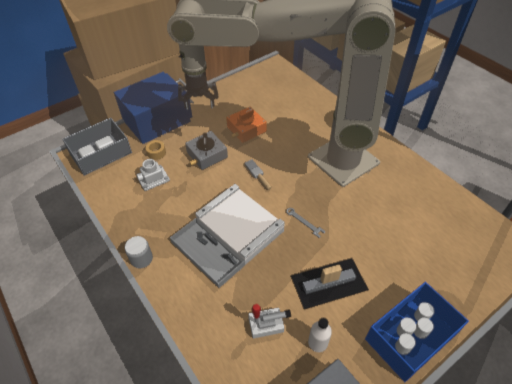

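The pointer lies on the long mark (line x≈378, mark x≈379 in the crop). The scraper is upright on its mat and the offcuts are in the tray. A last check of the tray from the top camera, then I hand in.

send_rows:
  offset:
    - [0, 0, 0]
    - [0, 0, 0]
  dr:
    - [0, 0, 0]
    - [0, 0, 0]
  grip: [100, 100]

```text
time: 21.9
tool_pos: [439.3, -372.5, 235.8]
tcp_rot: [-103.9, 89.9, 134.5]
ft_force: [0.0, 0.6, -0.4]
finger_gap: 85.3
```

```bash
python3 -c "
from h import *
s=grab('top','t16')
crop(s,(90,80,310,240),3.5,'pics/t16c.png')"
```

```text
(no output)
```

View pics/t16c.png

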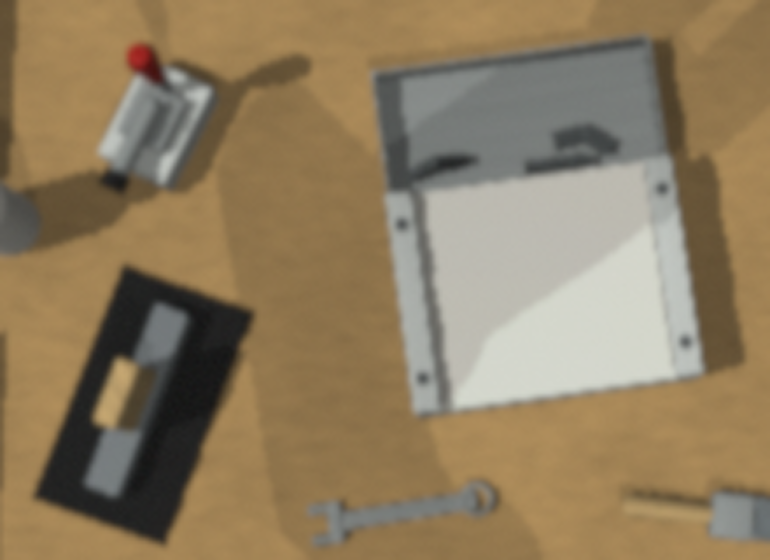

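The top view shows the L at (445,165), the bar at (560,165) and the V at (585,138), all inside the tray. The scraper is on its mat at (135,400).

```bash
python3 -c "
from bench import workorder
print(workorder.hand_in())"
```

```text
the job is handed in; nothing more can be done
None
```

I did all three steps in order and handed the job in at about 22 s of the 72 s allowed. The hand-in gives no verdict.

- **Offcuts:** I wiped all three over the far edge with the scraper. At the end of the stroke up to 13 N pushed up on the tool, probably because an offcut stood on edge under the sole. I lifted the scraper clear and left the offcuts as they lay. The last top picture shows all three inside the tray, with the L standing on edge or leaning near the +y wall, and the plate empty. I did not measure the offcuts' heights.
- **Scraper:** It stands upright in the middle of its mat and is released. I lowered it until the tool force changed from −3.6 N to +2.4 N, then opened the gripper, and the pictures since then show it standing.
- **Dial:** I turned the grey box's dial about 54.5° clockwise after the scraper was released. The last close-up shows the pointer on the long mark, to within about 1°.
- **Bystanders:** The last overview shows no visible shift, but I did not measure it.
- **Disagreement:** The top and wrist cameras differed by about 4 mm on the positions of the fixture and the scraper. The clearances were larger than that.

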